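Slide the pattern block under the jig's leaf spring

ROBOT

A 6-joint arm with a two-finger parallel gripper is mounted at the origin on the work surface. World frame = base frame: x ahead of the robot, y to its left, z up, the work surface at z = 0. Lengths are in mm, angles in rad, forces in N, time in s.
With the tool pointing down it reaches from about 275 to 1000 mm from the base axis. Payload 8.4 kg.
Tool frame: the origin (TCP) lies on the centre line of the jaws, within the pads' length; the fingertips stand r.tip_reach ahead of it and the grasp point (between the pads) lies 11 mm behind it (r.tip_reach is the distance from the TCP to the fingertips, in mm); z points along the fingers, y is the line along which they close (so a half turn about z gives the same grasp; the last joint's range is limited). The gripper opens to 85 mm and grips with 20 to 120 N. Pads are 22 mm wide; open, the fingers measure 114 mm over their backs; the gripper's body (76 mm by 85 mm) begins 54 mm behind the grasp point. The pads swing forward as they close: fully open they stand 13 mm farther back than shut.
Start: joints at [1.202, 0.353, 1.633, -0, 1.155, -0.002], TCP at [224.143, 583.428, 239.281] pointing down, gripper open.
Joint ranges: [-2.63, 2.63], [-0.92, 2.1], [0.06, 2.66], [-1.3, 4.44], [0, 2.69], [-3.02, 3.02]. Speed limits (rad/s): [2.22, 2.22, 2.79, 3.14, 3.14, 3.14].

INTERFACE

Orientations are given as [roll, pitch, yaw] about the fixed x, y, z axes, in that order (R = Rz(yaw) Ry(pitch) Rx(roll)).
In Python, from rig import r gives the robot as it stands.
- The arm moves only by the tool carry_out, never from a script. Its argument "targets" is a list of rows, each an object with "dp": the shift along the tool's x, y, z in mm, a list of three; "yaw": the turn about the tool's z in degrees. A call has 1 to 12 rows; each row is the pose to reach, as a shift and turn from the pose commanded when the call began, along the tool's axes at that moment; what a row does not reach only later rows make up. A row lasts 1/8 s, in which the tool goes at most 62.5 mm and 10.7 degrees, less where a joint would pass 70% of its speed; a pose out of reach is approached as far as the arm can. A call with a gripper value outside its range is refused whole. "fingers" is the opening, from -1 (shut) to 1 (fully open), so that 0 is half open, set as the call begins (left out, the last holds). The fingers move at their own pace and stop on an object; "grip_force" is the grip in N (left out, the last holds). Time passes only in rows, so rows that repeat a pose let the fingers close. It gives the time, the measured TCP pose, the force, the opening and the grip force at its end, in the units of the state.
- r.sense(): the state, without advancing time (a new reading comes with each control period).
- r.grab_frame(name): name is "side" or "top" or "wrist"; returns the picture (420x560x3 uint8, red, green, blue); there is no depth.
- r.get_calibration(name): a dict with "fx", "fy", "cx", "cy" (pixels), "rvec" (rotation vector, rad) and "tvec" (3), from world to camera coordinates, as OpenCV has them. Camera axes: x right, y down, z forward; pixel columns grow to the right and rows downward; lengths in mm; the calibration is good to about 2 mm. A picture is of the moment at which its call begins: read the wrist's pose just before it. get_calibration takes no time and is no camera call; for the wrist camera it gives the pose at the moment of the call.
- r.sign_off(): hands the job in; it is judged then, once.
The state is a dict: "clock": time; "qpos": joint angles; "qvel": joint speeds; "joint_efforts": joint torques, N m; "eef_pos": TCP position; "tcp_rot": TCP orientation; "contact_force": force on the tool from outside, world axes, zero at the start; "wrist_torque": the same for the moment, N m; "opening": opening from 0.0 (shut) to 1.0 (fully open); "grasp_force": force on a finger pad.
Only numpy, scipy, OpenCV 4.12 (cv2) and the standard library are available. Lean on these libraries where they do the work, as an engineer would, in place of code of your own. Each camera call takes 0.05 s, during which the arm holds its last target. There are 200 camera calls.

TASK

Load the stepped wooden pattern block into the hold-down jig: with the fingertips on its low step, press it down hard against the sprung bed and, keeping it pressed, slide it under the bridge and its leaf spring until its front is fully home against the end stop. Only press and push: never lift the block out of its channel. Then let go and leave the block held down by the jig, and leave the bowl, bottle, tile and scraper where they are.

Things in the scene. Friction and masses are not known exactly. Their poses are not given: they have to be found in the camera images.
- jig: Fixed aluminium jig on the table, base 330 x 125 mm. Its +x is the direction in which the block slides in, z up; origin on the table surface (z 0), on the channel's centreline. Two guide rails, 12 mm thick, inner faces at y +-48 mm, tops 40 mm high, from x -205 to +105 mm. Entry end (-x) open. All heights in this list are above the table.
- bridge (a point): Middle of the underside of the dark steel bridge across the channel, at jig x +27 mm, 62 mm high. The bridge is 14 mm thick along x (jig x +20 to +34 mm), its top 72 mm high (screw heads 75 mm). The leaf spring hangs on its far (+x) side.
- stop (a point): Middle of the upper edge of the end stop's face that looks to the block: jig x +95 mm, 54 mm high. Fully home, the block's front touches this face (block's origin at jig x +22.5 mm); the step and 20 mm of the block's thick part then still stand outside the bridge.
- block: Loose stepped wooden block, 0.22 to 0.4 kg, 145 mm (x) x 92 mm (y), on the sprung bed between the rails (2 mm play each side), its x along the jig's +x. Origin: centre of the underside. Front part, x -22.5 to +72.5 mm, 36 mm thick; rear part a low step, 22 mm thick. Bed up: underside 32 mm high, front top 68 mm: it butts on the bridge. Pressed 6 mm down it just passes under; 12 mm is the most.
- step (a point): Centre of the top of the block's low rear step (50 mm along x, 92 mm across), 47.5 mm behind the block's origin, 22 mm above its underside; 54 mm high with the bed up, 42 mm fully pressed. At the step's front end, 25 mm ahead of this point, stands the upright face of the thick part, 14 mm high, which a fingertip can push against.
- bed (a joint): How far the level sprung bed under the block is pressed down, in m: 0 = up, 0.012 = hard bottom stop. With the block on it, it starts to give at about 3 to 6 N of press and bottoms at about 9 to 12 N. Let go, it springs up, unless the block is held under the bridge. Sliding the pressed block takes about 8 N, and up to 18 N under the leaf spring.
- leaf (a joint): Upward swing of the brass leaf spring, rad; 0 = hanging, its curled tip 51 mm high at jig x +72 mm (50 mm wide, 40 mm long, sloping down from the bridge towards +x). The entering block pushes it up and is dragged: it bears on the block's top with about 6 to 10 N. About 0.13 over a fully pressed block, about 0.3 over one risen against the bridge.
- bowl: Bystander: terracotta bowl, 100 mm across, 50 mm high; origin centre of underside.
- bottle: Bystander: white plastic bottle, 52 mm diameter, 140 mm tall; origin centre of underside.
- tile: Bystander: square terracotta tile, 70 x 70 x 18 mm; origin centre of underside.
- scraper: Bystander: wooden-handled spatula lying flat, 180 mm long along its x; origin on its underside.
Mind the look-alikes: they are no part of the job. What is shaped like the block but purple or red is not meant.

How it is judged (in metres and radians):
On the way, in this order (a step that is already met when the one before it is completed fails the run):
1. the fingers press the block down on its sprung bed while it is still outside the bridge (value of joint bed above 0.005 m and contact force between the fingers and block above 2 N and x of block in the frame of jig below -0.045 m), for 0.1 s.
2. pushed by the fingers, the block passes under the leaf spring's tip (x of block in the frame of jig above 0.002 m and value of joint leaf above 0.05 rad and value of joint bed above 0.003 m and contact force between the fingers and block above 1 N), for 0.05 s.
At the end, for the whole second after the job is handed in: The block lies level and straight in the channel, its front within 5 mm of the end stop, held down under the bridge with the leaf spring lifted on its top (bed at least 3 mm down), at rest; bowl, bottle, tile and scraper within 20 mm of where they were (x of block in the frame of jig between 0.0175 and 0.0275 m and z of block in the frame of jig below 0.029 m and value of joint bed above 0.003 m and value of joint leaf above 0.05 rad and angle between the x axis of block and the x axis of jig, either way round below 0.08 rad and angle between block's own z axis and vertical below 0.06 rad and linear speed of block below 0.01 m/s and distance of each of bowl, bottle, tile, scraper from where it was at the start of the episode below 0.02 m); the robot touches nothing.
It fails at once if the block is lifted or tipped up out of its channel (z of block in the frame of jig above 0.041 m or angle between block's own z axis and vertical above 0.2 rad).
It fails at once if a bystander is knocked about (distance of any of bowl, bottle, tile, scraper from where it was at the start of the episode above 0.03 m).
It also fails if it takes over 35 s, if anything falls off the work surface, if the arm or the gripper's body presses on something with over 40 N, if the wrist force passes 120 N, or if a joint passes its speed limit or range.

## Working session

There is one attempt and no reset: what is moved stays moved. The work goes in short steps, Python scripts to look and compute and a tool call to move; the robot and the scene stay as the last step left them, time stands still between calls to the robot, and variables do not carry over. Pictures are saved under pics/ and viewed, at most 10 in all, crops included, and the job is handed in when it is done.

Besides the shell and the picture viewer there is one more tool, called after ">>>" as a command line: name --argument value ..., lists and objects as JSON in quotes. carry_out: Moves the arm, as the interface text tells. Its arguments: {"type":"object","properties":{"targets":{"type":"array","items":{"type":"object","properties":{"dp":{"type":"array","items":{"type":"number"}},"yaw":{"type":"number"}}}},"fingers":{"type":"number"},"grip_force":{"type":"number"}},"required":["targets"]}

```bash
ls; mkdir -p pics
python3 - <<'E'
from rig import r
import cv2
print(r.sense(), r.tip_reach)
for n in("top","side"):
    im=r.grab_frame(n); cv2.imwrite(f"pics/{n}0.png",im[:,:,::-1]); print(n,r.get_calibration(n))
E
```

```text
pics
{'clock': 0.0, 'qpos': array([ 1.20159346e+00,  3.53648551e-01,  1.63413634e+00, -8.76906903e-06,
        1.15517559e+00, -2.35942706e-03]), 'qvel': array([-2.54105702e-04,  1.88165266e-03,  3.73210270e-04, -8.41290990e-05,
       -1.84286244e-04, -1.41265021e-03]), 'joint_efforts': array([-4.34169837e-03, -6.05255270e+01, -3.42056429e+01, -3.60150134e-04,
        9.28063964e-03, -1.14097804e-05]), 'eef_pos': array([223.98265324, 582.99587921, 238.56046742]), 'tcp_rot': array([-3.14022481e+00,  4.79036187e-06,  2.77475276e+00]), 'contact_force': array([-0.59725521, -0.83736811, -0.29695499]), 'wrist_torque': array([-0.0024615 , -0.02659143, -0.00425839]), 'grasp_force': 0.0, 'opening': 1.0015353637305238} 8.0
top {'fx': 439.41744347713916, 'fy': 439.41744347713916, 'cx': 282.00935661612954, 'cy': 210.57374104764196, 'rvec': array([ 2.13601667, -2.11696596,  0.19356814]), 'tvec': array([  60.41064753,  583.41452317, 1141.31043808])}
side {'fx': 514.0989577375744, 'fy': 514.0989577375744, 'cx': 277.413633510825, 'cy': 204.34969913668863, 'rvec': array([ 0.6045728 , -2.78311231,  0.98273346]), 'tvec': array([ 560.13881701,  194.15935457, 1046.58904597])}
```

View pics/top0.png

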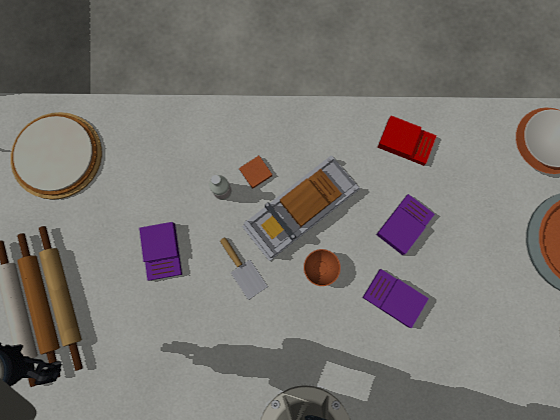

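View pics/side0.png

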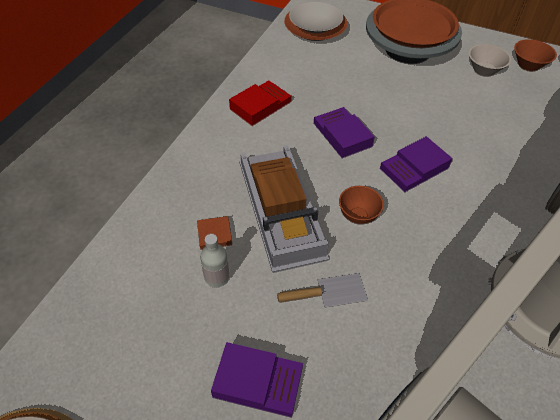

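The top view shows the jig with its entry end at about (345,172), the stop end at about (257,240) and the brown block near (312,197). The side view agrees, with the bridge at about (290,217). I'll enlarge the jig in both views to measure it.

Run:
```python
import cv2
a=cv2.imread("pics/top0.png")[145:270,230:370]; b=cv2.imread("pics/side0.png")[140:275,225:345]
cv2.imwrite("pics/ct.png",cv2.resize(a,None,fx=5,fy=4.8/4.8*4.8 if 0 else 4.8,interpolation=cv2.INTER_CUBIC) if 0 else cv2.resize(a,None,fx=4.5,fy=4.5,interpolation=cv2.INTER_CUBIC))
cv2.imwrite("pics/cs.png",cv2.resize(b,None,fx=4,fy=4,interpolation=cv2.INTER_CUBIC))
```

```text
(no output)
```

View pics/ct.png

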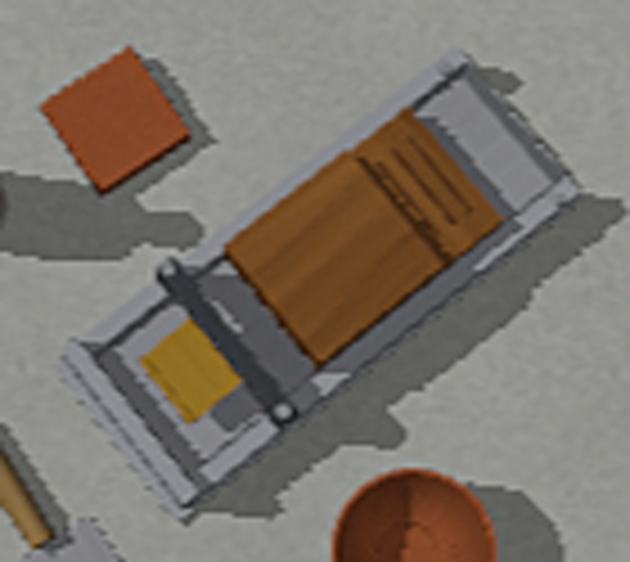

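View pics/cs.png

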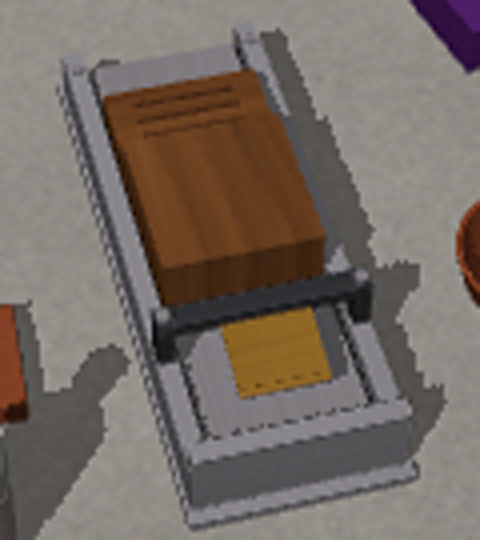

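Top crop: block front corners are at (228,247) and (320,363), step rear corners at (408,110) and (503,218), bridge screws at (169,270) and (284,411). Side crop: front corners are at (163,268) and (325,238), step rear corners at (105,98) and (248,70). I'll fit the jig pose and the block's x to these.

```bash
cat > h.py <<'E'
import numpy as np,cv2
from rig import r
def proj(n,P):
    c=r.get_calibration(n);K=np.array([[c['fx'],0,c['cx']],[0,c['fy'],c['cy']],[0,0,1]])
    return cv2.projectPoints(np.float64(P),c['rvec'],c['tvec'],K,None)[0][:,0]
E
cat > fit.py <<'E'
from h import *
from scipy.optimize import least_squares
# (kind,x,y,z, u,v) kind 1: block-relative x
T=[(1,72.5,-46,68,228,247),(1,72.5,46,68,320,363),(1,-72.5,-46,54,408,110),(1,-72.5,46,54,503,218),(0,27,-54,75,169,270),(0,27,54,75,284,411),(0,-205,-54,40,460,57),(0,-205,54,40,575,185)]
S=[(1,72.5,-46,68,163,268),(1,72.5,46,68,325,238),(1,-72.5,-46,54,105,98),(1,-72.5,46,54,248,70),(0,-205,-54,40,75,65),(0,-205,54,40,245,32)]
T=np.float64(T);S=np.float64(S)
def f(p):
    out=[]
    R=np.array([[np.cos(p[2]),-np.sin(p[2])],[np.sin(p[2]),np.cos(p[2])]])
    for n,A,k,o in(("top",T,4.5,(230,145)),("side",S,4,(225,140))):
        P=A[:,1:4].copy();P[:,0]+=A[:,0]*p[3];P[:,:2]=P[:,:2]@R.T+p[:2]
        out.append(proj(n,P)-(A[:,4:]/k+o))
    return np.vstack(out).ravel()
s=least_squares(f,[500,0,2.4,-60],x_scale=[10,10,.1,10],loss='soft_l1')
print(s.x,np.degrees(s.x[2]));print(f(s.x).reshape(-1,2).round(1))
E
python3 fit.py
```

```text
[568.21793923  51.24155679   2.25314367 -80.84239434] 129.09562303418312
[[-1.6  0. ]
 [-0.5  0.7]
 [-0.5 -0.5]
 [-0.2  0.9]
 [-0.7  0.2]
 [-0.9  0.3]
 [-0.1 -0.6]
 [-0.8  0.2]
 [ 0.2 -0.6]
 [ 0.7 -1.2]
 [-0.3 -1.4]
 [ 1.8 -1.4]
 [-0.7 -3.7]
 [-0.1 -3.2]]
```

```bash
cat >> h.py <<'E'
J=np.array([568.2,51.2]);A=2.2531
R2=np.array([[np.cos(A),-np.sin(A)],[np.sin(A),np.cos(A)]])
def state():
    s=r.sense();p=s['eef_pos'];j=R2.T@(p[:2]-J);f=s['contact_force']
    print('t',round(s['clock'],2),'jig',j.round(1),'z',p[2].round(1),'yaw-err deg',np.degrees(s['tcp_rot'][2]-A).round(2),'rot',s['tcp_rot'].round(3),'F jig',(R2.T@f[:2]).round(1),f[2].round(1),'open',round(s['opening'],2),'q',s['qpos'].round(2))
    return s
E
python3 - <<'E'
from h import *
from scipy.spatial.transform import Rotation as Ro
s=state()
P=np.r_[J+R2@[-122,0],130]
M=Ro.from_euler('xyz',s['tcp_rot']).as_matrix()
print(P,M.T@(P-s['eef_pos']),np.degrees(s['tcp_rot'][2]-A))
E
```

```text
t 0.1 jig [629.8 -68.2] z 238.6 yaw-err deg 29.89 rot [-3.14  -0.     2.775] F jig [ 0.1 -0.5] 0.3 open 1.0 q [ 1.2   0.35  1.63  0.    1.16 -0.  ]
[645.13108054 -43.48689902 130.        ] [-617.81620048 -433.65095736  109.18496257] 29.89191047755575
```

>>> carry_out --targets '[{"dp": [-51,-36,0],"yaw": 2},{"dp": [-103,-72,0],"yaw": 5},{"dp": [-154,-108,0],"yaw": 7.5},{"dp": [-206,-145,0],"yaw": 10},{"dp": [-257,-181,0],"yaw": 12.5},{"dp": [-309,-217,0],"yaw": 15},{"dp": [-360,-253,0],"yaw": 17.5},{"dp": [-412,-289,0],"yaw": 20},{"dp": [-463,-325,0],"yaw": 22.5},{"dp": [-515,-361,0],"yaw": 25},{"dp": [-566,-398,0],"yaw": 27.5},{"dp": [-618,-434,0],"yaw": 29.9}]' --fingers -1 --grip_force 40

```text
clock: 1.6
eef_pos: [643.1, -40.9, 239.0]
tcp_rot: [-3.141, -0.0, 2.251]
contact_force: [-0.1, 1.7, 0.0]
opening: -0.001
grasp_force: 0.0
```

```bash
python3 -c "
from h import *
state()"
```

```text
t 1.6 jig [-1.187e+02 -1.000e-01] z 239.0 yaw-err deg -0.1 rot [-3.141 -0.     2.251] F jig [ 1.4 -1. ] 0.0 open -0.0 q [-0.07  0.38  1.59  0.    1.17 -0.75]
```

Nearly there (still settling). I'll lower to about 35 mm above the step, then check with the cameras.

>>> carry_out --targets '[{"dp": [0,0,50]},{"dp": [0,0,100]},{"dp": [0,0,138]},{"dp": [0,0,138]},{"dp": [0,0,138]}]'

```text
schema error: expected keys dp, yaw
```

```bash
python3 -c "
from h import *
state()
im=r.grab_frame('wrist');a=cv2.resize(im,(400,300))
b=cv2.resize(r.grab_frame('side')[120:270,215:365],(400,400),interpolation=cv2.INTER_CUBIC)[:300]
c=cv2.resize(r.grab_frame('top')[145:270,230:370],(400,300),interpolation=cv2.INTER_CUBIC)
cv2.imwrite('pics/w1.png',np.vstack([np.hstack([a,b]),np.hstack([c,0*c])])[:,:,::-1])
"
```

```text
t 1.6 jig [-1.187e+02 -1.000e-01] z 239.0 yaw-err deg -0.1 rot [-3.141 -0.     2.251] F jig [ 1.4 -1. ] 0.0 open -0.0 q [-0.07  0.38  1.59  0.    1.17 -0.75]
```

View pics/w1.png

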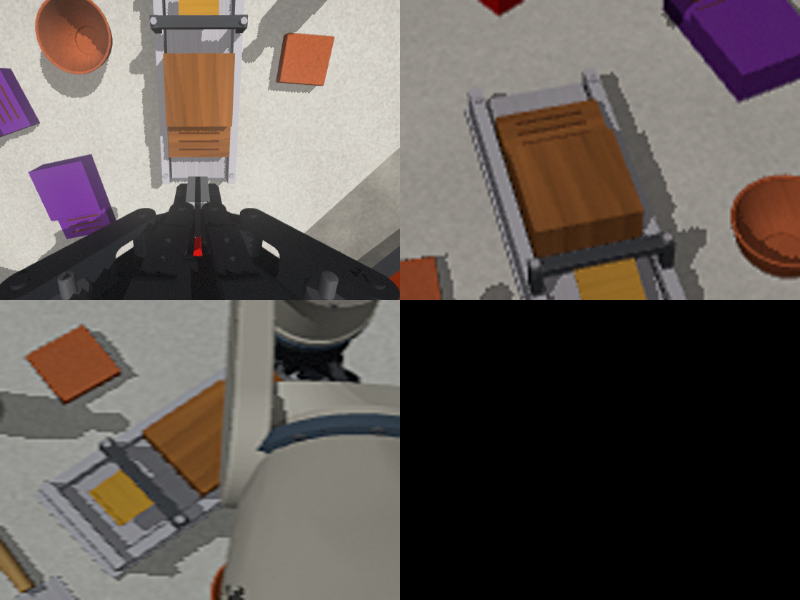

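The wrist view shows the jig running straight up the picture, with the block front at y≈53, the face edge at y≈127 and the step rear at y≈157 (half-size view, ×1.4). The fingers line up with the channel's centreline at x≈200. I'll check this against the fit before lowering.

```bash
python3 -c "
from h import *
P=np.float64([[72.5-80.8,-46,68],[72.5-80.8,46,68],[-72.5-80.8,-46,54],[-72.5-80.8,46,54],[27,-54,75],[27,54,75],[-22.5-80.8,0,68]])
P[:,:2]=P[:,:2]@R2.T+J
print((proj('wrist',P)/1.4).round(1))
"
```

```text
[[234.   48.6]
 [160.8  48.9]
 [228.3 154.6]
 [167.1 154.8]
 [243.   15.3]
 [151.7  15.6]
 [197.6 123.5]]
```

>>> carry_out --targets '[{"dp": [0,0,50],"yaw": 0},{"dp": [0,0,100],"yaw": 0},{"dp": [0,0,138],"yaw": 0},{"dp": [0,0,138],"yaw": 0},{"dp": [0,0,138],"yaw": 0}]'

```text
clock: 2.38
eef_pos: [643.0, -38.4, 102.7]
tcp_rot: [3.141, 0.001, 2.254]
contact_force: [0.2, -0.5, -0.4]
opening: 0.003
grasp_force: 0.0
```

```bash
python3 -c "
from h import *
state()
cv2.imwrite('pics/w2.png',r.grab_frame('wrist')[:,:,::-1])
"
```

```text
t 2.38 jig [-116.7   -1.6] z 102.7 yaw-err deg 0.03 rot [3.141e+00 1.000e-03 2.254e+00] F jig [-0.5  0.2] -0.4 open 0.0 q [-0.06  0.53  1.69  0.    0.92 -0.74]
```

View pics/w2.png

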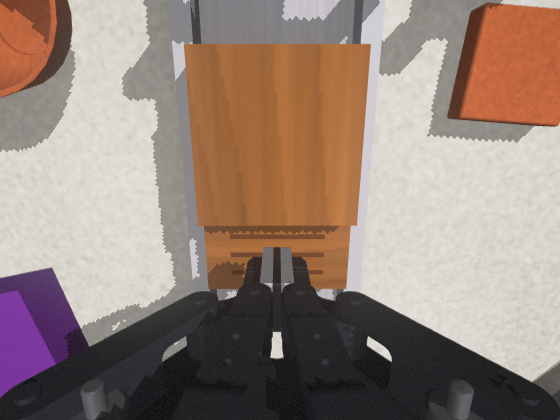

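The fingertips (277,247) sit laterally on the block's centre (277). The face edge is at row 226. I'll back off 6 mm and descend to touch the step.

>>> carry_out --targets '[{"dp": [-6,0,15],"yaw": 0},{"dp": [-6,0,25],"yaw": 0},{"dp": [-6,0,30],"yaw": 0},{"dp": [-6,0,33],"yaw": 0},{"dp": [-6,0,35],"yaw": 0},{"dp": [-6,0,37],"yaw": 0},{"dp": [-6,0,37],"yaw": 0}]'

```text
clock: 3.3
eef_pos: [646.2, -43.6, 64.3]
tcp_rot: [-3.142, -0.0, 2.253]
contact_force: [-0.4, -0.2, -0.2]
opening: -0.001
grasp_force: 0.0
```

```bash
python3 -c "
from h import *
state()
P=np.float64([[72.5-80.8,-46,68],[72.5-80.8,46,68],[-72.5-80.8,0,54],[-22.5-80.8,0,68]])
P[:,:2]=P[:,:2]@R2.T+J
print(proj('wrist',P).round(1))
cv2.imwrite('pics/w3.png',r.grab_frame('wrist')[:,:,::-1])
"
```

```text
t 3.3 jig [-122.8   -0.8] z 64.3 yaw-err deg -0.01 rot [-3.142 -0.     2.253] F jig [0.1 0.4] -0.2 open -0.0 q [-0.07  0.58  1.7  -0.    0.85 -0.75]
[[403.2 -11.3]
 [145.9 -11.6]
 [275.  313.5]
 [274.8 236.1]]
```

View pics/w3.png

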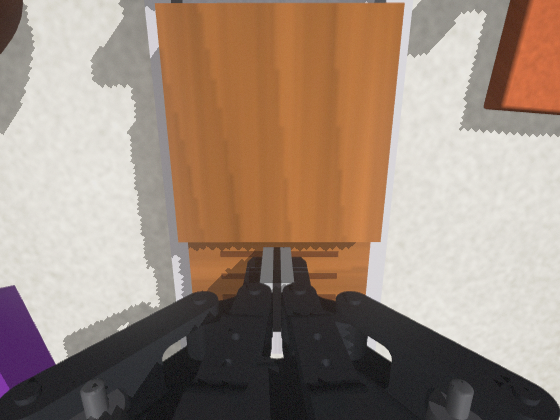

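The fingertips are about 4 mm behind the block's upright face (row 242) and centred. Now I'll press down.

>>> carry_out --targets '[{"dp": [0,0,2],"yaw": 0},{"dp": [0,0,4],"yaw": 0},{"dp": [0,0,6],"yaw": 0},{"dp": [0,0,8],"yaw": 0},{"dp": [0,0,10],"yaw": 0},{"dp": [0,0,10],"yaw": 0}]'

```text
clock: 4.1
eef_pos: [646.4, -43.6, 54.6]
tcp_rot: [3.141, 0.0, 2.253]
contact_force: [-1.3, 0.0, 6.7]
opening: 0.003
grasp_force: 3.5
```

```bash
python3 -c "
from h import *
state()"
```

```text
t 4.1 jig [-122.9   -0.9] z 54.6 yaw-err deg -0.01 rot [3.141 0.    2.253] F jig [0.9 1. ] 6.7 open 0.0 q [-0.07  0.6   1.71  0.    0.84 -0.75]
```

>>> carry_out --targets '[{"dp": [0,0,2],"yaw": 0},{"dp": [0,0,4],"yaw": 0},{"dp": [0,0,5],"yaw": 0},{"dp": [0,0,6],"yaw": 0},{"dp": [0,0,6],"yaw": 0}]'

```text
clock: 4.72
eef_pos: [646.5, -43.7, 49.9]
tcp_rot: [3.141, 0.0, 2.253]
contact_force: [-5.0, 0.8, 18.4]
opening: 0.001
grasp_force: 9.1
```

```bash
python3 -c "
from h import *
state()"
```

```text
t 4.72 jig [-123.   -1.] z 49.9 yaw-err deg -0.01 rot [3.141 0.    2.253] F jig [3.8 3.3] 18.4 open 0.0 q [-0.07  0.6   1.71 -0.    0.83 -0.75]
```

Bottomed at 18 N. Now I'll slide.

>>> carry_out --targets '[{"dp": [3,0,0],"yaw": 0},{"dp": [6,0,0],"yaw": 0},{"dp": [10,0,0],"yaw": 0},{"dp": [14,0,0],"yaw": 0},{"dp": [18,0,0],"yaw": 0},{"dp": [22,0,0],"yaw": 0},{"dp": [26,0,0],"yaw": 0},{"dp": [30,0,0],"yaw": 0}]'

```text
clock: 5.72
eef_pos: [630.8, -21.5, 50.2]
tcp_rot: [3.137, 0.006, 2.253]
contact_force: [6.3, -6.8, 9.7]
opening: -0.004
grasp_force: 6.9
```

```bash
python3 -c "
from h import *
state()
cv2.imwrite('pics/w4.png',r.grab_frame('wrist')[:,:,::-1])"
```

```text
t 5.72 jig [-96.   -2.7] z 50.2 yaw-err deg 0.01 rot [3.137 0.006 2.253] F jig [-9.3 -0.6] 9.7 open -0.0 q [-0.04  0.58  1.75 -0.    0.8  -0.72]
```

View pics/w4.png

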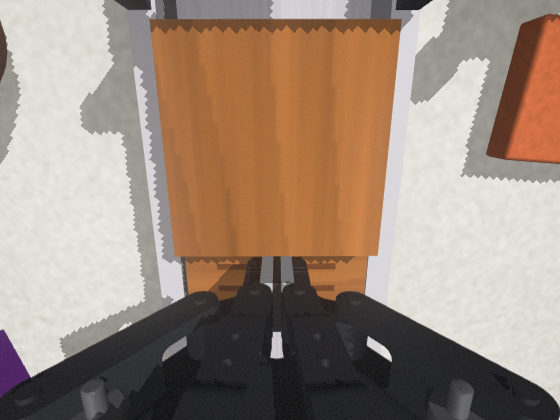

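The fingers now bear on the upright face and the block is moving, with its front about 10 mm short of the bridge. The press has dropped to 10 N, so I'll press a little more and keep sliding.

>>> carry_out --targets '[{"dp": [0,0,2],"yaw": 0},{"dp": [2,0,3],"yaw": 0},{"dp": [6,0,3],"yaw": 0},{"dp": [10,0,3],"yaw": 0},{"dp": [14,0,3],"yaw": 0},{"dp": [18,0,3],"yaw": 0},{"dp": [22,0,3],"yaw": 0},{"dp": [26,0,3],"yaw": 0}]'

```text
clock: 6.78
eef_pos: [618.3, -4.1, 49.9]
tcp_rot: [3.133, 0.014, 2.254]
contact_force: [8.8, -23.8, 25.1]
opening: 0.004
grasp_force: 20.4
```

```bash
python3 -c "
from h import *
state()"
```

```text
t 6.78 jig [-74.5  -4. ] z 49.9 yaw-err deg 0.07 rot [3.133 0.014 2.254] F jig [-24.    8.2] 25.1 open 0.0 q [-0.01  0.56  1.79 -0.01  0.77 -0.68]
```

The block's front is under the bridge. There is some side load, so I'll correct by 3 mm towards jig +y and continue.

>>> carry_out --targets '[{"dp": [3,-1,0],"yaw": 0},{"dp": [6,-2,0],"yaw": 0},{"dp": [10,-3,0],"yaw": 0},{"dp": [14,-3,0],"yaw": 0},{"dp": [18,-3,0],"yaw": 0},{"dp": [22,-3,0],"yaw": 0},{"dp": [26,-3,0],"yaw": 0},{"dp": [30,-3,0],"yaw": 0}]'

```text
clock: 7.78
eef_pos: [598.7, 18.7, 50.0]
tcp_rot: [3.13, 0.014, 2.254]
contact_force: [14.0, -18.2, 21.1]
opening: -0.002
grasp_force: 18.9
```

```bash
python3 -c "
from h import *
state()"
```

```text
t 7.78 jig [-44.4  -3.1] z 50.0 yaw-err deg 0.06 rot [3.13  0.014 2.254] F jig [-23.    0.6] 21.1 open -0.0 q [ 0.03  0.54  1.83 -0.01  0.75 -0.65]
```

>>> carry_out --targets '[{"dp": [4,0,0],"yaw": 0},{"dp": [8,0,0],"yaw": 0},{"dp": [12,0,0],"yaw": 0},{"dp": [16,0,0],"yaw": 0},{"dp": [20,0,0],"yaw": 0},{"dp": [24,0,0],"yaw": 0},{"dp": [28,0,0],"yaw": 0}]'

```text
clock: 8.65
eef_pos: [581.3, 40.6, 50.0]
tcp_rot: [3.129, 0.014, 2.254]
contact_force: [14.6, -19.3, 23.2]
opening: -0.004
grasp_force: 22.9
```

```bash
python3 -c "
from h import *
state()
cv2.imwrite('pics/w5.png',r.grab_frame('wrist')[:,:,::-1])
b=cv2.resize(r.grab_frame('side')[140:275,225:345],None,fx=4,fy=4,interpolation=cv2.INTER_CUBIC)
cv2.imwrite('pics/s5.png',b[:,:,::-1])"
```

```text
t 8.65 jig [-16.5  -3.5] z 50.0 yaw-err deg 0.07 rot [3.129 0.014 2.254] F jig [-24.2   0.8] 23.2 open -0.0 q [ 0.07  0.52  1.87 -0.01  0.73 -0.61]
```

View pics/s5.png

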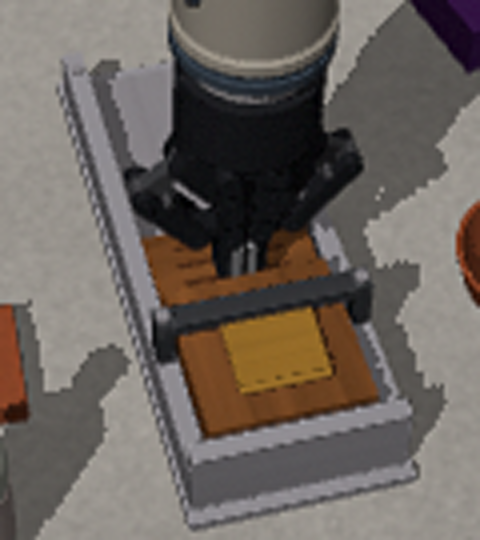

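The block is under the bridge and the leaf, with its front edge (row ~435) almost at the stop. I'll push slowly until the force rises.

>>> carry_out --targets '[{"dp": [2,0,0],"yaw": 0},{"dp": [4,0,0],"yaw": 0},{"dp": [6,0,0],"yaw": 0},{"dp": [7,0,0],"yaw": 0},{"dp": [7,0,0],"yaw": 0}]'

```text
clock: 9.38
eef_pos: [579.3, 43.1, 50.1]
tcp_rot: [3.128, 0.019, 2.256]
contact_force: [23.8, -38.8, 14.6]
opening: 0.002
grasp_force: 27.7
```

```bash
python3 -c "
from h import *
state()"
```

```text
t 9.38 jig [-13.3  -3.5] z 50.1 yaw-err deg 0.16 rot [3.128 0.019 2.256] F jig [-45.1   6. ] 14.6 open 0.0 q [ 0.08  0.52  1.88 -0.01  0.72 -0.6 ]
```

Resistance is now 45 N with almost no motion, so the block is home. I'll relieve the push first, then lift off.

>>> carry_out --targets '[{"dp": [-2,0,0],"yaw": 0},{"dp": [-4,0,0],"yaw": 0},{"dp": [-4,0,-3],"yaw": 0},{"dp": [-5,0,-6],"yaw": 0},{"dp": [-7,0,-10],"yaw": 0},{"dp": [-9,0,-20],"yaw": 0},{"dp": [-12,0,-40],"yaw": 0},{"dp": [-40,0,-80],"yaw": 0},{"dp": [-80,0,-130],"yaw": 0},{"dp": [-80,0,-150],"yaw": 0},{"dp": [-80,0,-150],"yaw": 0}]'

```text
clock: 10.75
eef_pos: [619.2, -14.1, 196.8]
tcp_rot: [3.139, 0.002, 2.252]
contact_force: [0.5, -0.4, 0.1]
opening: -0.002
grasp_force: 0.0
```

```bash
python3 -c "
from h import *
state()
b=cv2.resize(r.grab_frame('side')[140:275,225:345],None,fx=4,fy=4,interpolation=cv2.INTER_CUBIC)
a=cv2.resize(r.grab_frame('wrist')[0:210,180:380],(300,315),interpolation=cv2.INTER_CUBIC)
o=np.zeros((540,780,3),np.uint8);o[:,:480]=b;o[:315,480:]=a
cv2.imwrite('pics/s6.png',o[:,:,::-1])"
```

```text
t 10.75 jig [-82.8   1.6] z 196.8 yaw-err deg -0.05 rot [3.139e+00 2.000e-03 2.252e+00] F jig [-0.6 -0.1] 0.1 open -0.0 q [-0.03  0.38  1.69  0.    1.07 -0.71]
```

View pics/s6.png

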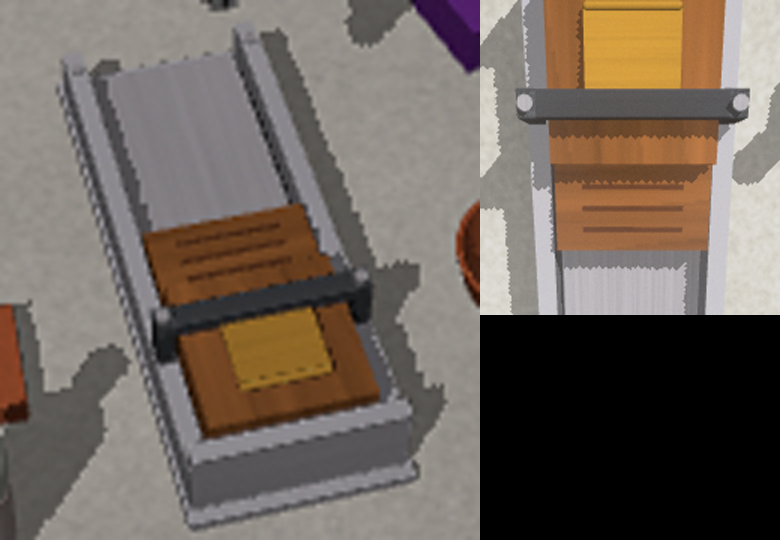

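The block is in the jig, level and straight, under the bridge with the leaf on top. I'll check its x from the wrist-view rear edge (row ≈165.5) against the screws (row ≈69), and from the side-view corners.

```bash
python3 -c "
from h import *
W=lambda P:np.c_[np.float64(P)[:,:2]@R2.T+J,np.float64(P)[:,2]]
for b in(12,17.5,22.5):
  p=proj('wrist',W([[27,-54,75],[27,54,75],[b-72.5,-46,48],[b-72.5,46,48],[b-22.5,0,62]]))
  s=(proj('side',W([[b+72.5,-46,62],[b+72.5,46,62],[b-72.5,-46,48],[b-72.5,46,48],[95,-46,54]]))-[225,140])*4
  print(b,p.round(1).tolist(),'rear-screw',(p[2:4,1].mean()-p[:2,1].mean()).round(1),'side',s.round(0).tolist())
"
```

```text
12 [[353.0, 63.0], [207.7, 62.8], [330.3, 172.9], [228.8, 172.8], [279.9, 115.4]] rear-screw 110.0 side [[208.0, 411.0], [379.0, 374.0], [141.0, 217.0], [299.0, 186.0], [213.0, 436.0]]
17.5 [[353.0, 63.0], [207.7, 62.8], [330.6, 166.9], [228.6, 166.8], [280.0, 108.4]] rear-screw 104.0 side [[211.0, 419.0], [382.0, 383.0], [144.0, 225.0], [302.0, 194.0], [213.0, 436.0]]
22.5 [[353.0, 63.0], [207.7, 62.8], [330.9, 161.3], [228.3, 161.2], [280.0, 101.9]] rear-screw 98.4 side [[213.0, 427.0], [385.0, 390.0], [146.0, 231.0], [304.0, 200.0], [213.0, 436.0]]
```

The measured 96.5 px between rear edge and screws matches the home value (98.4 px at x = 22.5 mm), so I'm handing the job in.

```bash
python3 -c "
from rig import r
print(r.sign_off())"
```

```text
the job is handed in; nothing more can be done
None
```

The block is fully home against the end stop and held down under the bridge and leaf spring. I let go, moved the arm clear and handed the job in at about 11 s, without being shown the verdict; I never touched the bystanders but did not re-measure their positions.

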